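# Clamp the end stop of a marking fixture against a brass sleeve

### The job

In the marking fixture that holds the brass sleeve, slide the blue stop along its guide bars until it stands up against the sleeve, and then flip that stop's red cam lever all the way down to clamp it. Leave the sleeve standing in its place by the end block, and leave the stop and lever of the other fixture as they are.

Things in the scene. Friction and masses are not known exactly. Their poses are not given: they have to be found in the camera images.
- fixture: The fixture holding the brass sleeve: aluminium bed 110 x 250 x 15 mm flat on the table, two steel guide bars along y (tops 25 mm above the table), a fixed end block 20 mm thick, 75 mm high at the +y end. Origin: underside centre; z up, y along the bars from stop to sleeve and end block; cam lever on the -x side.
- stop_face (a point): Middle of the face towards the sleeve of this fixture's blue sliding stop, 45 mm above the table; axes as fixture. The stop is 100 mm (x) by 30 mm (y), top 75 mm above the table; its rear face, free to be pushed, is at y = -30 mm from here. It slides only along y, with about 4 N of friction, starts 60 to 120 mm short of the sleeve and stays where left.
- cam_lever_tip (a point): Tip of this stop's red cam lever. Its pivot, parallel to y of stop_face, lies at x -54, y -15, z +15 mm from there, 60 mm above the table. Lever 67 mm long from pivot to tip, 10 mm thick, 14 mm wide, 24 mm over its last 30 mm. Open it stands nearly upright, leaning to -x; clamped it lies level, pointing to -x.
- cam_lever (a joint): Angle of that lever in rad: 0 = fully open (80 degrees above level), 1.396 = fully down and level, its end stop. It starts between 0 and 0.25. Stiff by friction, about 0.2 N m, so it stays where it is left; about 4 N square to the lever at 50 mm from the pivot moves it.
- sleeve_center (a point): The centre of the brass sleeve, a plain upright cylinder 44 mm in diameter and 50 mm high, 0.35 kg, loose, standing on the bed between the guide bars within 2 mm of the end block. This point is half-way up, 40 mm above the table; its z axis is the sleeve's axis.
- other_stop_face (a point): The same point on the same kind of blue stop in the other, look-alike fixture, which holds a dark steel block 40 x 40 x 45 mm instead. To be left alone.
- other_lever (a joint): Angle in rad of the red cam lever of the other fixture (0 = open, 1.396 = down). It starts between 0 and 0.25. To be left alone.

How it is judged (in metres and radians):
On the way:
1. the stop stands up against the brass sleeve (gap under 10 mm) with its lever still open (y of sleeve_center in the frame of stop_face below 0.032 m and value of joint cam_lever below 0.6 rad), for 0.2 s.
At the end, for the whole second after the job is handed in: The stop stands within 10 mm of the brass sleeve, its cam lever is down (within 0.19 rad of its end stop), the sleeve is upright within 10 degrees and within 15 mm of where it started, and the other fixture's stop is within 15 mm of its start with its lever still open (below 0.5 rad) (y of sleeve_center in the frame of stop_face between 0.015 and 0.032 m and value of joint cam_lever above 1.2 rad and distance of each of sleeve_center, other_stop_face from where it was at the start of the episode below 0.015 m and angle between sleeve_center's own z axis and vertical below 0.17 rad and value of joint other_lever below 0.5 rad); the robot touches nothing.
It fails at once if the other fixture's stop was moved by more than 15 mm (distance of other_stop_face from where it was at the start of the episode above 0.015 m).
It fails at once if the other fixture's lever was closed (value of joint other_lever above 0.5 rad).
It also fails if it takes over 45 s, if anything falls off the work surface, if the arm or the gripper's body presses on something with over 40 N, if the wrist force passes 120 N, or if a joint passes its speed limit or range.

### The arm

A 6-joint arm with a two-finger parallel gripper is mounted at the origin on the work surface. World frame = base frame: x ahead of the robot, y to its left, z up, the work surface at z = 0. Lengths are in mm, angles in rad, forces in N, time in s.
With the tool pointing down it reaches from about 350 to 975 mm from the base axis. Payload 7.1 kg.
Tool frame: the origin (TCP) lies between the finger pads; the fingertips stand 19 mm ahead of it and the grasp point (between the pads) is the TCP (ctrl.tcp_to_tips is the distance from the TCP to the fingertips, in mm); z points along the fingers, y is the line along which they close (so a half turn about z gives the same grasp; the last joint's range is limited). The gripper opens to 88 mm and grips with 3 to 60 N. Pads are 20 mm wide; open, the fingers measure 115 mm over their backs; the gripper's body (75 mm by 178 mm) begins 61 mm behind the grasp point.
Start: joints at [1.33, 0.423, 1.63, -0, 1.089, -0.019], TCP at [137.46, 609.68, 241.675] pointing down, gripper open.
Joint ranges: [-3, 3], [-0.9, 2.11], [0.09, 2.58], [-1.31, 4.45], [0.11, 2.69], [-2.54, 2.54]. Speed limits (rad/s): [2.39, 2.39, 3.01, 3.14, 3.14, 3.14].

### API

Orientations are given as a rotation vector (axis times angle).
In Python, from workcell import status, optics, ctrl gives the robot as it stands. The module is installed in compiled form; this text tells all that it offers.
- The arm moves only by the shell command python3 -m inch 'ROWS'. ROWS is JSON, a list that holds one entry, the list of rows, each a list of 7 numbers: the shift along the tool's x, y, z in mm, then the turn, a rotation vector about the tool's x, y, z in rad, then the opening in per cent of the stroke, from 0 (shut) to 100 (fully open). A call has 1 to 20 rows; each row is the pose to reach, as a shift and turn from the pose commanded when the call began, along the tool's axes at that moment; what a row does not reach only later rows make up. A row lasts 1/10 s, in which the tool goes at most 50 mm and 8.59 degrees, less where a joint would pass 70% of its speed; a pose out of reach is approached as far as the arm can. A call with a gripper value outside its range is refused whole. The fingers move at their own pace and stop on an object; the grip force is fixed at half the most. Time passes only in rows, so rows that repeat a pose let the fingers close. It gives the time, the measured TCP pose, the force, the opening and the grip force at its end, in the units of the state.
- status.get_obs(): the state, without advancing time (a new reading comes with each control period).
- optics.get_image(name): name is "scene" or "top" or "wrist"; returns a dict with "frame" (480x640x3 uint8, red, green, blue), "fx", "fy", "cx", "cy" (pixels), "k1" (the pictures are not rectified: a ray, as slopes to the right and down, at radius r is drawn at 1 + k1 r^2 times it, then the intrinsics apply), "rvec" (rotation vector, rad) and "tvec" (3), from world to camera coordinates, as OpenCV has them; the wrist camera has in their place "hand_eye" (4x4, takes a point from camera to tool coordinates, whose origin is the TCP and whose axes are the flange's). Camera axes: x right, y down, z forward; pixel columns grow to the right and rows downward; lengths in mm; the calibration is good to about 2 mm. A picture is of the moment at which its call begins: read the wrist's pose just before it. There is no depth.
- ctrl.close_job(): hands the job in; it is judged then, once.
The state is a dict: "t": time; "qpos": joint angles; "qvel": joint speeds; "joint_torque": joint torques, N m; "ee_pos": TCP position; "orientation": TCP orientation; "ft_force": force on the tool from outside, world axes, zero at the start; "moment": the same for the moment, N m; "width": finger opening in mm; "grasp_force": force on a finger pad.
Only numpy, scipy, OpenCV 4.12 (cv2) and the standard library are available. Lean on these libraries where they do the work, as an engineer would, in place of code of your own. Each camera call takes 0.05 s, during which the arm holds its last target. There are 200 camera calls.

## Working session

There is one attempt and no reset: what is moved stays moved. The work goes in short steps, Python scripts to look and compute and a shell command to move; the robot and the scene stay as the last step left them, time stands still between calls to the robot, and variables do not carry over. Pictures are saved under pics/ and viewed, at most 10 in all, crops included, and the job is handed in when it is done.

```bash
mkdir -p pics
cat > h.py <<'E'
import numpy as np, cv2
from scipy.spatial.transform import Rotation as R
from workcell import status, optics, ctrl
def snap(n,f):
    o=status.get_obs(); d=optics.get_image(n); cv2.imwrite('pics/'+f,d['frame'][:,:,::-1])
    d={k:v for k,v in d.items()}; d['obs']=o
    np.save('pics/'+f+'.npy',d,allow_pickle=True); return d
def load(f): return np.load('pics/'+f+'.npy',allow_pickle=True).item()
def cam(d):
    if 'hand_eye' in d:
        o=d['obs']; T=np.eye(4); T[:3,:3]=R.from_rotvec(o['orientation']).as_matrix(); T[:3,3]=o['ee_pos']
        W=T@np.array(d['hand_eye']); return W[:3,:3],W[:3,3]
    Rm=R.from_rotvec(np.ravel(d['rvec'])).as_matrix().T
    return Rm,-Rm@np.ravel(d['tvec'])
def KD(d): return np.array([[d['fx'],0,d['cx']],[0,d['fy'],d['cy']],[0,0,1.]]),np.array([d['k1'],0,0,0,0.])
def pix2z(d,uv,z):
    K,D=KD(d); n=cv2.undistortPoints(np.array([[uv]],float),K,D).ravel()
    Rm,c=cam(d); r=Rm@np.array([n[0],n[1],1]); return c+r*(z-c[2])/r[2]
def proj(d,P):
    K,D=KD(d); Rm,c=cam(d); P=np.atleast_2d(P).astype(float)
    return cv2.projectPoints(P,cv2.Rodrigues(Rm.T)[0],-Rm.T@c,K,D)[0].reshape(-1,2)
E
python3 - <<'E'
from h import *
for n in ('top','scene'):
    d=snap(n,n+'1.png'); print(n,cam(d)[1].round(),d['k1'])
print(status.get_obs())
E
```

```text
top [368. -15. 918.] -0.12956766400130118
scene [1068. -101.  911.] -0.16207103203475293
{'t': 0.1, 'qpos': array([ 1.33001282e+00,  4.23779093e-01,  1.63056582e+00, -6.63220460e-06,
        1.08857007e+00, -1.90033931e-02]), 'qvel': array([-0.00028617, -0.00234954, -0.00274995,  0.00063407,  0.00071249,
        0.00206331]), 'joint_torque': array([ 4.05694018e-04, -5.45612347e+01, -2.74327433e+01,  6.45856373e-02,
        1.88486598e-02, -6.82570885e-06]), 'ee_pos': array([137.35163369, 609.26500434, 240.98900346]), 'orientation': array([-3.47634671e-01, -3.12213240e+00,  2.06068881e-03]), 'ft_force': array([-0.05019199,  0.19013331, -0.02702342]), 'moment': array([-0.02636136,  0.05432982,  0.02276969]), 'grasp_force': 0.0, 'width': 87.76268451504669}
```

View pics/top1.png

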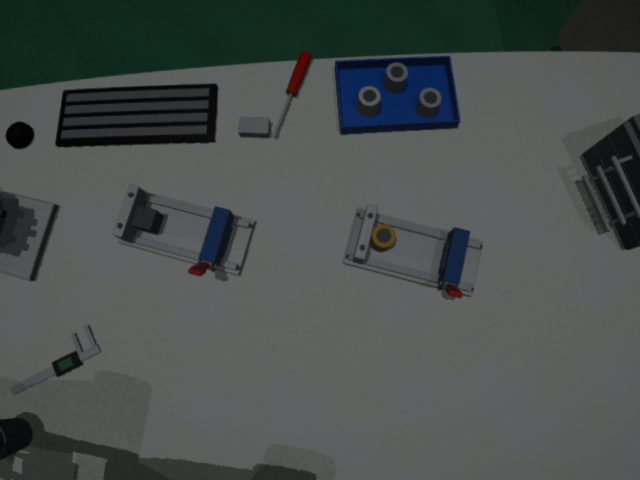

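View pics/scene1.png

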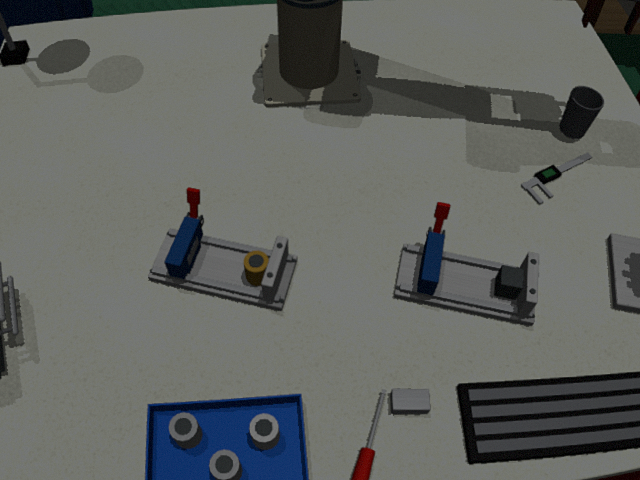

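The top view shows the brass sleeve (383,237) in the right-hand fixture, with its stop at (455,258) and its lever at (455,292). The scene view shows the same fixture at left. I'll enlarge both crops.

Run:
```python
from h import *
a=cv2.imread('pics/top1.png')[195:305,335:490]; b=cv2.imread('pics/scene1.png')[180:315,140:305]
f=lambda i:cv2.convertScaleAbs(cv2.resize(i,None,fx=4.8,fy=4.8,interpolation=cv2.INTER_CUBIC),alpha=1.5)
cv2.imwrite('pics/c1.png',f(a)); 
cv2.imwrite('pics/c2.png',cv2.convertScaleAbs(cv2.resize(b,None,fx=4.4,fy=4.4,interpolation=cv2.INTER_CUBIC),alpha=1.5))
```

```text
(no output)
```

View pics/c1.png

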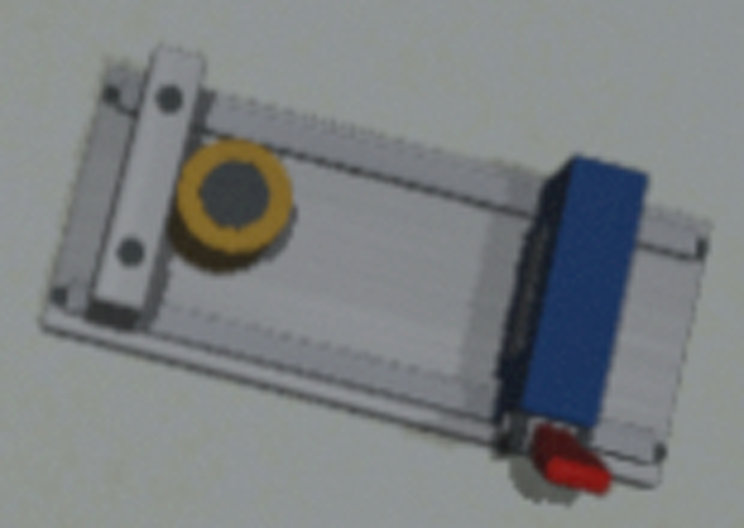

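View pics/c2.png

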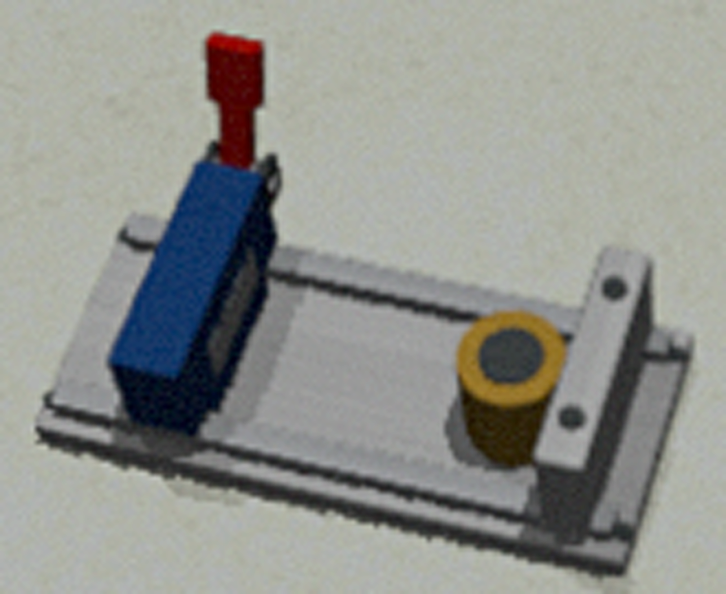

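c1 (4.8x crop, origin 335,195): the stop's top corners are (575,157), (648,175), (600,425) and (524,410). The sleeve top is at (235,196), and the lever tip at about (580,473). c2 (4.4x crop, origin 140,180): the stop top is (205,165), (270,172), (183,375) and (112,362). The sleeve top is at (512,355), and the lever tip at about (235,42).

```bash
cat >> h.py <<'E'
def frame(S):
    # corners order: face +x... ; returns
    pass
E
python3 - <<'E'
from h import *
t=load('top1.png'); s=load('scene1.png')
T=lambda p,z:pix2z(t,(335+(p[0]+.5)/4.8-.5,195+(p[1]+.5)/4.8-.5),z)
S=lambda p,z:pix2z(s,(140+(p[0]+.5)/4.4-.5,180+(p[1]+.5)/4.4-.5),z)
for nm,F,cs,sl,eb in (('top',T,[(575,157),(648,175),(600,425),(524,410)],(235,196),[(155,47),(207,55),(148,308),(95,298)]),
                ('scene',S,[(270,172),(205,165),(112,362),(183,375)],(512,355),[(655,260),(610,247),(537,455),(588,468)])):
    c=np.array([F(p,75) for p in cs]); e=np.array([F(p,75) for p in eb])
    print(nm,'stop corners',c[:,:2].round(1).tolist(),'ctr',c.mean(0).round(1))
    print(' sides',[round(np.linalg.norm(c[i]-c[i-1]),1) for i in range(4)])
    sc=F(sl,65); print(' sleeve',sc.round(1),'block ctr',e.mean(0).round(1))
    ydir=(e.mean(0)-c.mean(0)); print(' yaw of y dir',np.degrees(np.arctan2(ydir[1],ydir[0])))
    d=c[0]+c[1]-c[2]-c[3]; print(' long dir',np.degrees(np.arctan2(d[1],d[0])))
    u=ydir/np.linalg.norm(ydir); print(' face->sleeve ctr along y',(sc-c.mean(0))[:2]@u[:2]-15)
    print(' tip z125',F((580,473) if nm=='top' else (235,42),125).round(1))
E
```

```text
top stop corners [[550.1, -266.7], [541.4, -293.7], [449.4, -263.9], [457.0, -236.3]] ctr [ 499.4 -265.1   75. ]
 sides [np.float64(98.0), np.float64(28.4), np.float64(96.7), np.float64(28.6)]
 sleeve [ 545.8 -139.    65. ] block ctr [ 553.6 -107.4   75. ]
 yaw of y dir 71.06426074217967
 long dir -18.033854313757388
 face->sleeve ctr along y 119.34380088897578
 tip z125 [ 428.7 -240.2  125. ]
scene stop corners [[461.0, -231.4], [455.3, -257.9], [545.8, -291.2], [553.8, -263.5]] ctr [ 504. -261.   75.]
 sides [np.float64(98.2), np.float64(27.1), np.float64(96.5), np.float64(28.9)]
 sleeve [ 548.7 -137.7   65. ] block ctr [ 557.5 -104.3   75. ]
 yaw of y dir 71.1392673972566
 long dir 160.36526416778275
 face->sleeve ctr along y 116.13899149783205
 tip z125 [ 433.2 -238.6  125. ]
```

```bash
cat >> h.py <<'E'
U=np.array([.3256,.9455,0]); X=np.array([.9455,-.3256,0])  # fixture y, x axes in world (y yaw 71)
def rel(P,yaw_y=71.):
    "row (shift mm, turn) for world TCP target, tool down, tool y along yaw_y"
    o=status.get_obs(); M=R.from_rotvec(o['orientation']).as_matrix()
    a=np.radians(yaw_y); y=np.array([np.cos(a),np.sin(a),0]); z=np.array([0,0,-1.]); G=np.c_[np.cross(y,z),y,z]
    return (M.T@(np.array(P)-o['ee_pos'])).round(1), R.from_matrix(M.T@G).as_rotvec().round(4)
E
python3 - <<'E'
from h import *
for P in ((430,200,260),(460,-50,260),(482,-320,240)): print(rel(P))
E
```

```text
(array([-375.5, -334.9,  -18.6]), array([-1.300e-03,  1.000e-04,  1.098e-01]))
(array([-459.8, -572.2,  -18.3]), array([-1.300e-03,  1.000e-04,  1.098e-01]))
(array([-540.6, -830.7,    2.1]), array([-1.300e-03,  1.000e-04,  1.098e-01]))
```

```bash
python3 -m inch '[[[-38,-33,-2,0,0,0,0],[-75,-67,-4,0,0,0.01,0],[-113,-100,-6,0,0,0.02,0],[-150,-134,-8,0,0,0.03,0],[-188,-167,-10,0,0,0.04,0],[-225,-200,-12,0,0,0.05,0],[-263,-234,-14,0,0,0.06,0],[-300,-268,-16,0,0,0.07,0],[-338,-301,-18,0,0,0.08,0],[-375,-335,-18,0,0,0.09,0],[-389,-374,-18,0,0,0.1,0],[-403,-414,-18,0,0,0.11,0],[-417,-453,-18,0,0,0.11,0],[-431,-493,-18,0,0,0.11,0],[-445,-532,-18,0,0,0.11,0],[-460,-572,-18,0,0,0.11,0],[-474,-617,-14,0,0,0.11,0],[-488,-662,-10,0,0,0.11,0],[-502,-707,-6,0,0,0.11,0],[-516,-752,-2,0,0,0.11,0]]]'
python3 - <<'E'
from h import *
print(rel((482,-320,240)),status.get_obs()['ee_pos'])
E
```

```text
t: 2.1
ee_pos: [475.0, -239.3, 243.3]
orientation: [-0.519, -3.098, -0.0]
ft_force: [0.9, 0.6, 0.1]
width: 0.5
grasp_force: 0.0
(array([-32.9, -74. ,   3.3]), array([ 0.0002, -0.0003, -0.0004])) [ 475.01756348 -239.32408241  243.32259935]
```

```bash
python3 -m inch '[[[-16,-37,1,0,0,0,0],[-33,-74,3,0,0,0,0],[-33,-74,3,0,0,0,0],[-33,-74,3,0,0,0,0]]]'
python3 - <<'E'
from h import *
d=snap('wrist','w1.png'); print(np.array(d['hand_eye']).round(2).tolist(), d['obs']['ee_pos'])
E
```

```text
t: 2.5
ee_pos: [481.9, -318.4, 240.0]
orientation: [-0.521, -3.097, -0.001]
ft_force: [0.9, 0.2, 0.1]
width: 0.5
grasp_force: 0.0
[[-0.0, -0.97, -0.25, 67.04], [1.0, -0.0, 0.0, -0.33], [-0.0, -0.25, 0.97, -142.7], [0.0, 0.0, 0.0, 1.0]] [ 481.89796025 -318.41760284  239.95322138]
```

View pics/w1.png

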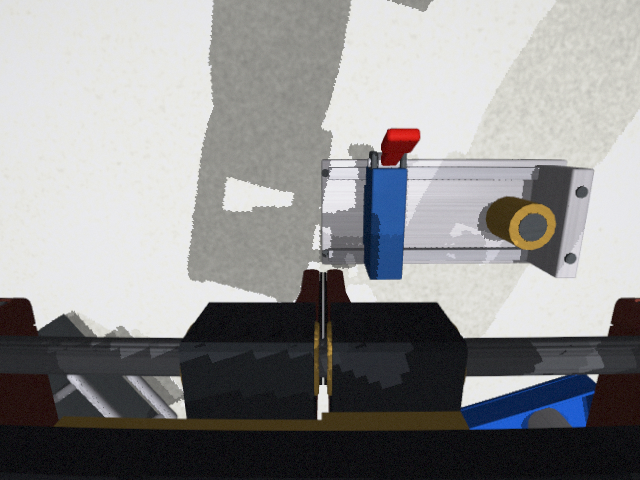

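The wrist view shows the fixture level with the image axes. The stop's top runs from about (377,168)-(407,168) to (374,278)-(403,278). The sleeve top is at (532,227), and the lever pad at (403,137).

Run:
```python
from h import *
d=load('w1.png')
P=lambda p,z:pix2z(d,p,z)
c=np.array([P(p,75) for p in ((377,168),(407,168),(403,278),(374,278))]); o=c.mean(0)
print(c[:,:2].round(1).tolist(),o.round(1),np.linalg.norm(c[1]-c[2]))
s=P((532,227),65); print('sleeve',s.round(1))
e=c[1]-c[2];print('yaw x',np.degrees(np.arctan2(-e[1],-e[0])))
f=(c[1]+c[2])/2
print('face mid',f.round(1),'gap to sl centre',(s-f)@U,'x off',(s-f)@X)
a,b=P((322,160),15),P((565,160),15); print('bed yaw',np.degrees(np.arctan2(*(b-a)[1::-1])))
b=P((420,137),125);print('tip',b.round(1),(b-f)@X,(b-f)@U)
# model of where the stop projects for assumed face centres
for F in (f,): 
  print(proj(d,[F+X*x+U*y+[0,0,z] for x in(-50,50) for y in (0,-30) for z in (0,-45)]).round())
```

```text
[[451.4, -259.3], [459.6, -235.5], [552.8, -265.7], [544.1, -290.5]] [ 502.  -262.7   75. ] 97.99408041360043
sleeve [ 548.9 -139.5   65. ]
yaw x -17.9473889362452
face mid [ 506.2 -250.6   75. ] gap to sl centre 118.9517206319943 x off 4.165108505277958
bed yaw 71.16713969212049
tip [ 435.6 -231.1  125. ] -73.11832267578592 -4.611443919052875
[[408. 167.]
 [397. 164.]
 [372. 167.]
 [366. 164.]
 [402. 279.]
 [393. 263.]
 [369. 279.]
 [363. 263.]]
```

```bash
python3 -m inch '[[[-3,-2,45,0,0,0,0],[-3,-2,90,0,0,0,0],[-3,-2,130,0,0,0,0],[-3,-2,160,0,0,0,0],[-3,-2,174,0,0,0,0],[-3,-2,174,0,0,0,0],[-3,10,174,0,0,0,0],[-3,20,174,0,0,0,0],[-3,26,174,0,0,0,0],[-3,30,174,0,0,0,0],[-3,34,174,0,0,0,0],[-3,38,174,0,0,0,0],[-3,44,174,0,0,0,0],[-3,52,174,0,0,0,0],[-3,60,174,0,0,0,0],[-3,60,174,0,0,0,0]]]'
python3 - <<'E'
from h import *
snap('wrist','w2.png')
E
```

```text
t: 4.15
ee_pos: [505.2, -261.1, 66.5]
orientation: [-0.518, -3.098, -0.001]
ft_force: [0.2, 0.7, 0.1]
width: 0.6
grasp_force: 0.0
```

```bash
python3 -m inch '[[[0,6,0,0,0,0,0],[0,14,0,0,0,0,0],[0,22,0,0,0,0,0],[0,30,0,0,0,0,0],[0,38,0,0,0,0,0],[0,45,0,0,0,0,0],[0,51,0,0,0,0,0],[0,55,0,0,0,0,0],[0,57,0,0,0,0,0]]]'
python3 - <<'E'
from h import *
d=snap('wrist','w2.png'); t=snap('top','top2.png')
print(status.get_obs()['ft_force'])
a=d['frame'][:,:,::-1][100:320,300:620]; b=t['frame'][:,:,::-1][195:305,330:490]
a=cv2.resize(a,(640,440)); b=cv2.convertScaleAbs(cv2.resize(b,(640,440),interpolation=cv2.INTER_CUBIC),alpha=1.5)
cv2.imwrite('pics/c3.png',cv2.resize(np.vstack([a,b]),(436,600)))
cv2.imwrite('pics/w2b.png',a)
E
```

```text
t: 5.1
ee_pos: [523.3, -208.0, 66.6]
orientation: [-0.518, -3.098, -0.0]
ft_force: [-4.1, -2.0, -1.9]
width: 0.6
grasp_force: 1.9
[-0.00995566 -0.34711919 -0.27827555]
```

View pics/c3.png

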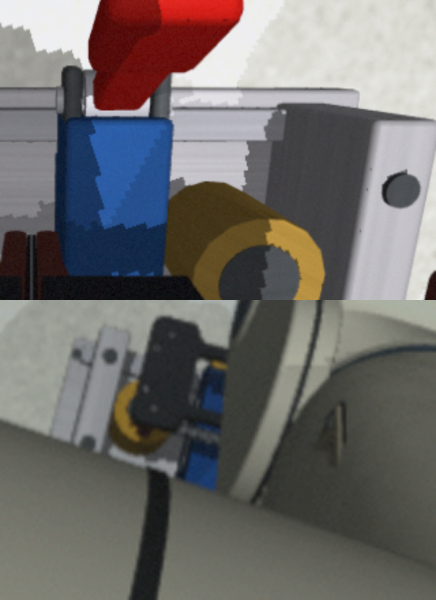

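c3: the stop's front top edge is at x≈172, rows 117-270, and the sleeve's top ring spans x 193-325 with its centre near (259,285). The stop is a few mm from the sleeve.

Run:
```python
from h import *
d=load('w2.png')
q=lambda x,y:(300+x/1.3625,100+y/1.3636)
f=pix2z(d,q(172,190),75); f2=pix2z(d,q(174,120),75); s=pix2z(d,q(259,285),65); l,r=pix2z(d,q(193,285),65),pix2z(d,q(325,285),65)
print(f.round(1),s.round(1),(s-f)@U,(s-f2)@U,'dia',(r-l)@U, 'tcp-face',(f-d['obs']['ee_pos'])@U)
for g in (549,-138,65),(547.5,-139,65): print(proj(d,[g]))
```

```text
[ 506.2 -160.1   75. ] [ 549.5 -139.5   65. ] 33.51983277856056 34.36197486965769 dia 43.22360532915413 tcp-face 39.74293859188405
[[493.19559949 307.0026778 ]]
[[490.27468497 304.72763089]]
```

```bash
python3 -m inch '[[[0,4,0,0,0,0,0],[0,7,0,0,0,0,0],[0,9,0,0,0,0,0],[0,10,0,0,0,0,0]]]'; python3 -m inch '[[[0,0.7,0,0,0,0,0],[0,1.4,0,0,0,0,0]]]'
```

```text
t: 5.6
ee_pos: [527.1, -199.1, 66.9]
orientation: [0.519, 3.098, -0.0]
ft_force: [-1.5, -4.2, -0.1]
width: 0.3
grasp_force: 2.0
t: 5.8
ee_pos: [527.5, -197.9, 66.9]
orientation: [0.519, 3.098, -0.0]
ft_force: [-0.2, -4.7, 1.2]
width: 0.3
grasp_force: 2.0
```

```bash
python3 -m inch '[[[0,0.7,0,0,0,0,0],[0,1.4,0,0,0,0,0],[0,1.4,0,0,0,0,0]]]'
python3 - <<'E'
from h import *
d=snap('wrist','w3.png'); cv2.imwrite('pics/c4.png',cv2.resize(d['frame'][:,:,::-1][100:340,300:620],(800,600)))
E
```

```text
t: 6.1
ee_pos: [527.9, -196.7, 66.9]
orientation: [0.519, 3.098, -0.001]
ft_force: [-0.4, -4.8, 0.8]
width: 0.5
grasp_force: 2.6
```

View pics/c4.png

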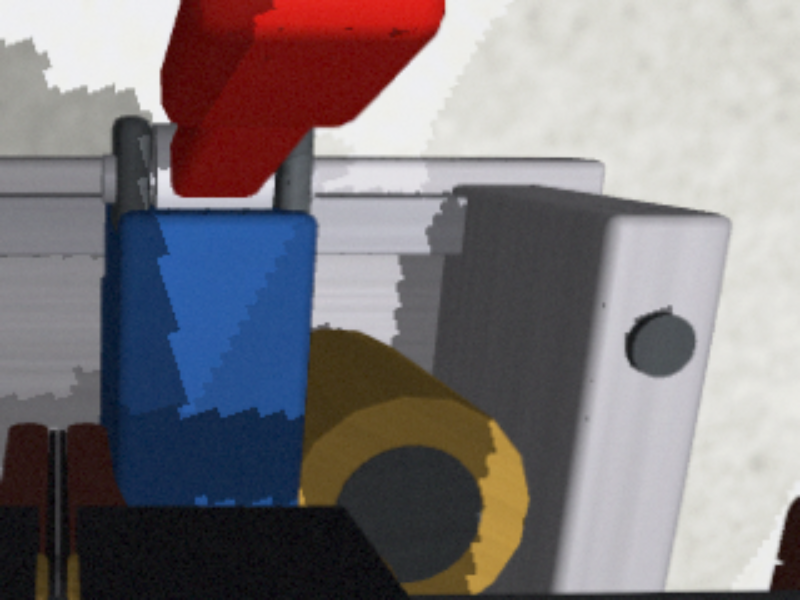

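c4: the sleeve's ring (x 300-528, centre about (413,508)) nearly meets the stop's front edge (303,490).

Run:
```python
from h import *
d=load('w3.png')
q=lambda x,y:(300+x/2.5,100+y/2.5)
f=pix2z(d,q(303,490),75); f2=pix2z(d,q(316,220),75); s=pix2z(d,q(414,508),65)
print(f.round(1),f2.round(1),s.round(1),(s-f)@U,(s-f2)@U,'r',(pix2z(d,q(528,508),65)-s)@U,'tcp-face',(f-d['obs']['ee_pos'])@U,(f2-d['obs']['ee_pos'])@U)
o=d['obs']['ee_pos']; print('f2 rel x',(f2-o)@X)
```

```text
[ 533.1 -156.6   75. ] [ 491.8 -143.5   75. ] [ 547.9 -137.8   65. ] 22.68691704625065 23.721060305765015 r 20.254314913183116 tcp-face 39.51417765786495 38.48003439835058
f2 rel x -51.42082133771213
```

```bash
python3 -m inch '[[[0,-4,0,0,0,0,0],[0,-8,0,0,0,0,0],[0,-8,-40,0,0,0,0],[0,-8,-70,0,0,0,0],[0,10,-70,0,0,0,0],[5,24,-70,0,0,0,0],[20,24,-66,0,0,0,0],[27,24,-62,0,0,0,0],[27,24,-62,0,0,0,0]]]'
python3 - <<'E'
from h import *
d=snap('wrist','w4.png'); d=snap('scene','s4.png'); b=d['frame'][:,:,::-1][130:330,120:386]
cv2.imwrite('pics/c5.png',cv2.convertScaleAbs(cv2.resize(b,(798,600),interpolation=cv2.INTER_CUBIC),alpha=1.4))
E
```

```text
t: 7.05
ee_pos: [507.9, -163.9, 127.4]
orientation: [-0.518, -3.095, -0.001]
ft_force: [-1.0, -0.5, 0.7]
width: 0.7
grasp_force: 0.0
```

View pics/w4.png

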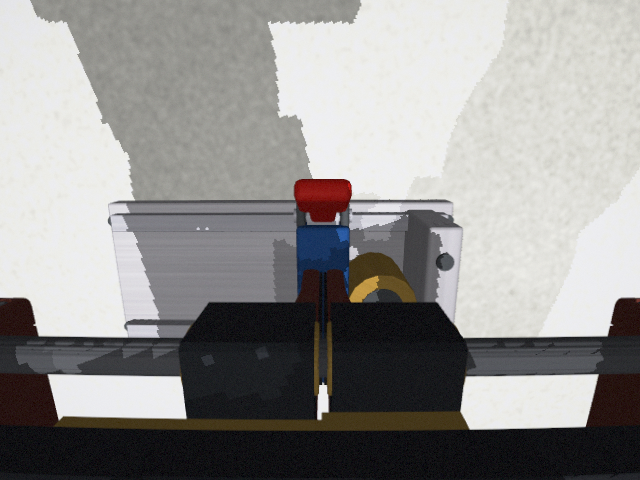

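Finger and lever are both centred on column 323 (lever tip at rows 180-208). Now I'll sweep the lever along its arc.

```bash
python3 -m inch '[[[10,0,0,0,0,0,0],[18,0,0,0,0,0,0],[22,0,0,0,0,0,0],[27,0,0.5,0,0,0,0],[31,0,1,0,0,0,0],[35,0,2.5,0,0,0,0],[39,0,4,0,0,0,0],[43,0,6,0,0,0,0],[47,0,8,0,0,0,0],[50,0,11,0,0,0,0],[53.5,0,14,0,0,0,0],[56.5,0,17,0,0,0,0],[59,0,20.5,0,0,0,0],[61.5,0,24,0,0,0,0],[64,0,28,0,0,0,0],[64,0,28,0,0,0,0]]]'
python3 - <<'E'
from h import *
d=snap('wrist','w5.png'); print(status.get_obs()['ft_force'])
E
```

```text
t: 8.75
ee_pos: [448.9, -143.9, 100.0]
orientation: [-0.519, -3.098, -0.0]
ft_force: [1.3, -0.3, 1.3]
width: 0.4
grasp_force: 0.5
[-0.13790313 -0.21483378  1.59791936]
```

View pics/w5.png

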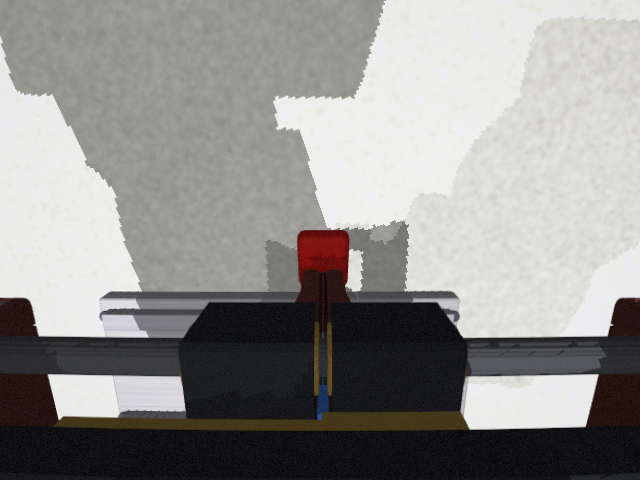

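The lever is following under the fingertips, with its pad at (323,255). I'll press on to level.

```bash
python3 -m inch '[[[2,0,4,0,0,0,0],[3,0,8,0,0,0,0],[4,0,11,0,0,0,0],[4,0,14,0,0,0,0],[4,0,15.5,0,0,0,0],[4,0,15.5,0,0,0,0]]]'; python3 -m inch '[[[0,0,0.8,0,0,0,0],[0,0,1.5,0,0,0,0],[0,0,1.5,0,0,0,0]]]'
```

```text
t: 9.4
ee_pos: [445.0, -142.5, 84.7]
orientation: [-0.519, -3.097, -0.0]
ft_force: [-0.2, 0.2, 0.6]
width: 0.5
grasp_force: 0.0
t: 9.7
ee_pos: [445.2, -142.6, 84.1]
orientation: [-0.519, -3.098, -0.0]
ft_force: [-3.7, 1.2, 11.0]
width: 0.4
grasp_force: 5.3
```

Tips are at 65 mm, which is where the level lever's top should be, and the force is rising: this is the end stop. Press 1 mm more, then withdraw and check.

```bash
python3 -m inch '[[[0,0,1,0,0,0,0],[0,0,1,0,0,0,0]]]'; python3 -m inch '[[[0,0,-10,0,0,0,0],[0,0,-50,0,0,0,0],[0,0,-95,0,0,0,0],[0,0,-140,0,0,0,0],[0,-20,-170,0,0,0,0],[0,-60,-180,0,0,0,0],[0,-100,-180,0,0,0,0],[0,-140,-180,0,0,0,0],[0,-180,-180,0,0,0,0],[0,-180,-180,0,0,0,0],[0,-180,-180,0,0,0,0]]]'
python3 - <<'E'
from h import *
d=snap('wrist','w6.png');s=snap('scene','s6.png')
b=cv2.convertScaleAbs(cv2.resize(s['frame'][:,:,::-1][170:320,140:340],(800,600),interpolation=cv2.INTER_CUBIC),alpha=1.4)
cv2.imwrite('pics/c6.png',b); print(d['obs']['ft_force'])
E
```

```text
t: 9.9
ee_pos: [445.2, -142.6, 83.8]
orientation: [-0.519, -3.098, -0.0]
ft_force: [-6.3, 2.1, 21.5]
width: 0.4
grasp_force: 10.7
t: 11.0
ee_pos: [386.5, -313.4, 262.5]
orientation: [-0.522, -3.098, -0.001]
ft_force: [-0.4, 0.4, -0.6]
width: 0.3
grasp_force: 0.0
[-0.36368326  0.35961157 -0.61513428]
```

View pics/c6.png

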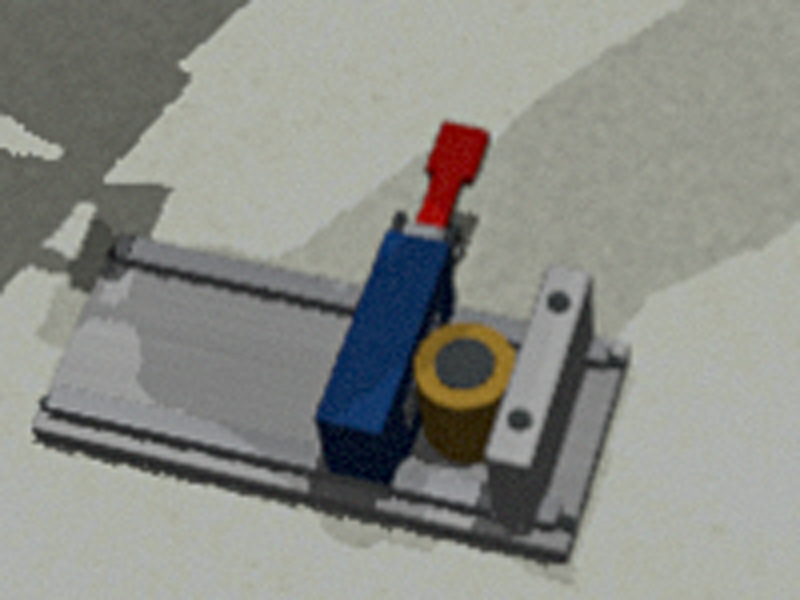

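c6 shows the stop up against the upright sleeve (465,365). The lever lies flat in line with the stop, its tip at (465,127). The press ended on a hard stop at 21 N at level height, and the arm is clear.

```bash
python3 -c "
from h import *
print(ctrl.close_job())"
```

```text
the job is handed in; nothing more can be done
None
```

The job is handed in: the blue stop is up against the brass sleeve (last measured gap about 1 mm), its red lever is pressed down to its end stop, the sleeve is standing upright, and the other fixture was not touched; the hand-in returned no verdict.

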